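# Sort salvaged capacitors by size into dishes

### The job

Pick the four round capacitors out from the salvaged parts and stand each one upright on the floor of the sorting dish of the same rank in size: the largest capacitor in the largest dish, the second-largest in the second-largest, and so on down to the smallest. Do them one after another, the largest first and the smallest last, let go of them, and leave the transformer and the heat sink where they lie.

Things in the scene. Friction and masses are not known exactly. Their poses are not given: they have to be found in the camera images.
- cap_xl_mid (a point): the largest capacitor: a loose upright round can, dark green sleeve, bare aluminium top, white stripe; 38 mm diameter, 50 mm tall, stands on the bench at the start; can be gripped across its diameter from any side. The point is its centre, half-way up (25 mm above its foot); z is its own axis, up.
- cap_l_mid (a point): the second-largest capacitor: a loose upright round can, black sleeve, silver-grey top, white stripe; 30 mm diameter, 42 mm tall, stands on the bench at the start; can be gripped across its diameter from any side. The point is its centre, half-way up (21 mm above its foot); z is its own axis, up.
- cap_m_mid (a point): the third-largest capacitor: a loose upright round can, dark brown sleeve, silver-grey top, white stripe; 22 mm diameter, 32 mm tall, stands on the bench at the start; can be gripped across its diameter from any side. The point is its centre, half-way up (16 mm above its foot); z is its own axis, up.
- cap_s_mid (a point): the smallest capacitor: a loose upright round can, dark blue sleeve, silver-grey top, white stripe; 18 mm diameter, 26 mm tall, stands on the bench at the start; can be gripped across its diameter from any side. The point is its centre, half-way up (13 mm above its foot); z is its own axis, up.
- dish_xl_floor (a point): the largest dish: white round open dish with a black floor liner, fixed to the bench; 70 mm inside and 78 mm outside diameter, wall 4 mm, rim 10 mm above the bench, floor 3 mm above the bench. The point is the centre of its inner floor; z up.
- dish_l_floor (a point): the second-largest dish: yellow round open dish with a black floor liner, fixed to the bench; 60 mm inside and 68 mm outside diameter, wall 4 mm, rim 10 mm above the bench, floor 3 mm above the bench. The point is the centre of its inner floor; z up.
- dish_m_floor (a point): the third-largest dish: orange round open dish with a black floor liner, fixed to the bench; 48 mm inside and 56 mm outside diameter, wall 4 mm, rim 10 mm above the bench, floor 3 mm above the bench. The point is the centre of its inner floor; z up.
- dish_s_floor (a point): the smallest dish: red round open dish with a black floor liner, fixed to the bench; 38 mm inside and 46 mm outside diameter, wall 4 mm, rim 10 mm above the bench, floor 3 mm above the bench. The point is the centre of its inner floor; z up.
- transformer_mid (a point): a loose bystander: small mains transformer, steel core and black bobbin, 53x50x40 mm; stays where it is. The point is its centre, 20 mm above the bench. To its right and behind it stands a fixed grey power supply, two units stacked, about 145 mm tall; carry things higher than that when passing over it.
- heatsink_mid (a point): a loose bystander: black finned heat sink, 44x36x22 mm; stays where it is. The point is its centre, 11 mm above the bench.
There are look-alikes about, which are no part of the job. What is shaped like the part that bears cap_m_mid but orange or red is not meant.

How it is judged:
By the outcome, as a careful person would: the job done as asked, in the order asked, and still so for the second after the job is handed in, with the robot touching nothing.
It also fails if it takes over 120 s, if anything falls off the work surface, if the arm or the gripper's body presses on something with over 40 N, if the wrist force passes 120 N, or if a joint passes its speed limit or range.

### The arm

A 7-joint arm with a two-finger parallel gripper is mounted at the origin on a cart in front of the work surface, level with it; the furniture and walls round the work are solid. World frame = base frame: x ahead of the robot, y to its left, z up, the work surface at z = 0. Lengths are in m, angles in rad, forces in N, time in s.
With the tool pointing down it reaches from about 0.425 to 0.925 m from the base axis. Payload 6.8 kg.
Tool frame: the origin (TCP) lies on the centre line of the jaws, within the pads' length; the fingertips stand 11 mm ahead of it and the grasp point (between the pads) lies 8 mm behind it (tip_extent is the distance from the TCP to the fingertips, in m); z points along the fingers, y is the line along which they close (so a half turn about z gives the same grasp; the last joint's range is limited). The gripper opens to 85 mm and grips with 20 to 120 N. Pads are 22 mm wide; open, the fingers measure 114 mm over their backs; the gripper's body (76 mm by 85 mm) begins 54 mm behind the grasp point. The pads swing forward as they close: fully open they stand 13 mm farther back than shut.
Start: joints at [-1.323, 0.477, 0.022, 1.555, -0.011, 1.109, -0.083], TCP at [0.235, 0.633, 0.242] pointing down, gripper open.
Joint ranges: [-2.96, 2.96], [-0.34, 2.1], [-1.41, 1.46], [0.24, 2.44], [-1.37, 4.51], [0.17, 1.92], [-2.96, 2.96]. Speed limits (rad/s): [2.39, 2.39, 3.14, 3.14, 3.14, 3.14, 3.14].

### API

Orientations are given as a unit quaternion [w, x, y, z].
In Python, from workcell import * gives the robot as it stands.
- The arm moves only by the shell command python3 -m inch 'ROWS' [FORCE]. ROWS is JSON, a list of rows, each a list of 7 numbers: the finger opening in m, from 0 to 0.0854, then the shift along the tool's x, y, z in m, then the turn, a rotation vector about the tool's x, y, z in rad. In form: [[fingers, x, y, z, ax, ay, az], ...]. A call has 1 to 20 rows; each row shifts and turns the commanded pose from where the row before left it, along the tool's axes as they then stand; what a row does not reach is not made up. A row lasts 1/10 s, in which the tool goes at most 50 mm and 8.59 degrees, less where a joint would pass 70% of its speed; a pose out of reach is approached as far as the arm can. A call is refused whole if a number of a shift passes 0.05 or a number of a turn 0.15, either way. A call with a gripper value outside its range is refused whole. The fingers move at their own pace and stop on an object; FORCE is the grip in N (left out, the last holds). Time passes only in rows, so rows that do not move let the fingers close. It gives the time, the measured TCP pose, the force, the opening and the grip force at its end, in the units of the state.
- sense(): the state, without advancing time (a new reading comes with each control period).
- get_image(name): name is "scene" or "top" or "wrist"; returns the picture (400x640x3 uint8, blue, green, red); there is no depth.
- calibration(name): a dict with "camera_matrix" (3x3 intrinsics, pixels), "rvec" (rotation vector, rad) and "tvec" (3), from world to camera coordinates, as OpenCV has them. Camera axes: x right, y down, z forward; pixel columns grow to the right and rows downward; lengths in m; the calibration is good to about 2 mm. A picture is of the moment at which its call begins: read the wrist's pose just before it. calibration takes no time and is no camera call; for the wrist camera it gives the pose at the moment of the call.
- finish_job(): hands the job in; it is judged then, once.
Trained networks look in the newest picture that a camera, given by its name, has taken for a name from the list of things; names that differ only in an ending like _2 or _b are one class to them, and where a whole thing is asked for, a point or a joint stands for the part that bears it (a point fixed in the world has none). Each returns a list of dicts, best first, with "confidence" (0 to 1); they miss things now and then, are a little off and sometimes report something else, mostly with a low value. They report only what shows in the picture. A call takes as long as a camera call. They do not tell look-alikes from the thing itself.
- recognise(label, camera): "extent" ([left, top, right, bottom] as shares, 0 to 1, of the picture: columns of its width, rows of its height, round what is visible of it).
- regions_of(label, camera): "mask" (400x640 bool, what is visible of it) and "extent" ([left, top, right, bottom] as shares, 0 to 1, of the picture: columns of its width, rows of its height, round what is visible of it).
- spot_point(label, camera): "location" ([column, row] as shares, 0 to 1, of the picture: columns of its width, rows of its height: a listed point, or the origin of a listed thing).
The state is a dict: "time": time; "q": joint angles; "qd": joint speeds; "joint_efforts": joint torques, N m; "eef_pos": TCP position; "tool_rot": TCP orientation; "wrist_force": force on the tool from outside, world axes, zero at the start; "ft_torque": the same for the moment, N m; "grip_width": finger opening in m; "grip_force": force on a finger pad.
Only numpy, scipy, OpenCV 4.12 (cv2) and the standard library are available. Lean on these libraries where they do the work, as an engineer would, in place of code of your own. Each camera call takes 0.05 s, during which the arm holds its last target. There are 200 camera calls.

## Working session

There is one attempt and no reset: what is moved stays moved. The work goes in short steps, Python scripts to look and compute and a shell command to move; the robot and the scene stay as the last step left them, time stands still between calls to the robot, and variables do not carry over. Pictures are saved under pics/ and viewed, at most 14 in all, crops included, and the job is handed in when it is done.

```bash
mkdir -p pics
cat > h.py <<'E'
from workcell import *
import cv2, numpy as np
from scipy.spatial.transform import Rotation as R
L=['cap_xl_mid','cap_l_mid','cap_m_mid','cap_s_mid','dish_xl_floor','dish_l_floor','dish_m_floor','dish_s_floor','transformer_mid','heatsink_mid']
Z=dict(zip(L,[.025,.021,.016,.013,.003,.003,.003,.003,.02,.011]))
def ray(cam,px,z):
    c=calibration(cam);K=np.array(c['camera_matrix'],float);Rm=cv2.Rodrigues(np.array(c['rvec'],float))[0];t=np.array(c['tvec'],float).ravel()
    d=Rm.T@np.linalg.inv(K)@np.array([px[0],px[1],1.]);o=-Rm.T@t
    return o+d*(z-o[2])/d[2]
def loc(l,cam,z=None):
    r=[]
    for s in spot_point(l,cam):
        p=np.array(s['location'])*[640,400]; r.append((round(s['confidence'],2),p.round(0),ray(cam,p,Z[l] if z is None else z).round(4)))
    return r
E
python3 - <<'E'
from h import *
for c in ['top','scene']: cv2.imwrite(f'pics/{c}0.png',get_image(c))
s=sense();print(s['eef_pos'],s['tool_rot'],s['time'])
for l in L:
    print(l,loc(l,'top'))
E
```

```text
[0.2349508  0.63225197 0.24143147] [-1.00467650e-04  1.76956646e-01  9.84218314e-01 -8.04063618e-04] 0.1
cap_xl_mid [(0.71, array([388., 229.]), array([ 0.4327, -0.2434,  0.025 ]))]
cap_l_mid [(0.63, array([298., 231.]), array([0.4287, 0.0325, 0.021 ]))]
cap_m_mid [(0.6, array([341., 205.]), array([ 0.5098, -0.0997,  0.016 ])), (0.42, array([340., 225.]), array([ 0.4476, -0.0957,  0.016 ]))]
cap_s_mid [(0.58, array([427., 222.]), array([ 0.4523, -0.366 ,  0.013 ]))]
dish_xl_floor [(0.55, array([269., 164.]), array([0.6403, 0.1255, 0.003 ]))]
dish_l_floor [(0.82, array([214., 178.]), array([0.5979, 0.2973, 0.003 ]))]
dish_m_floor [(0.78, array([208., 231.]), array([0.4321, 0.3142, 0.003 ]))]
dish_s_floor [(0.51, array([252., 226.]), array([0.4476, 0.1785, 0.003 ]))]
transformer_mid [(0.69, array([321., 191.]), array([ 0.5538, -0.0394,  0.02  ]))]
heatsink_mid [(0.18, array([297., 233.]), array([0.4224, 0.0376, 0.011 ]))]
```

View pics/top0.png

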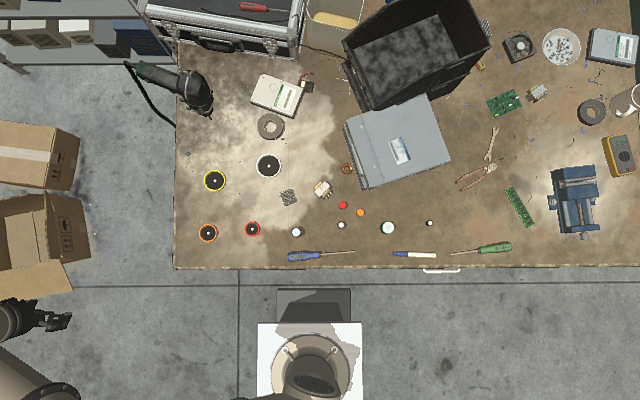

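View pics/scene0.png

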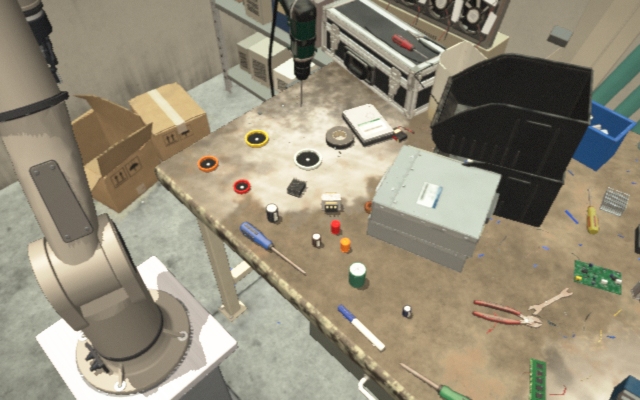

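Top view: dishes are white (269,165), yellow (214,181), orange (208,232) and red (252,229). Caps are green xl (388,228), black l (298,232) and blue s (430,223). The cap_m candidates are silver-topped (341,225), red (342,205) and orange (360,213); the silver-topped one fits, since red and orange are excluded. I'll confirm that in a crop.

Run:
```python
from h import *
im=get_image('top'); s=get_image('scene')
a=cv2.resize(im[155:250,190:450],None,fx=3,fy=3,interpolation=cv2.INTER_CUBIC)
b=cv2.resize(s[170:330,220:430],None,fx=1.8,fy=1.8,interpolation=cv2.INTER_CUBIC)
o=np.zeros((a.shape[0]+b.shape[0],780,3),np.uint8);o[:a.shape[0]]=a;o[a.shape[0]:,:b.shape[1]]=b
cv2.imwrite('pics/crop.png',o)
g=im.astype(int);hsv=cv2.cvtColor(im,cv2.COLOR_BGR2HSV)
# cap tops: bright unsaturated
for n,(u,v),z,r in [('xl',(388,228),.05,9),('l',(298,232),.042,8),('m',(341,225),.032,6),('s',(430,223),.026,6)]:
    w=g[v-r:v+r+1,u-r:u+r+1].min(2).astype(float); w=np.clip(w-0.6*w.max(),0,None)
    yy,xx=np.mgrid[v-r:v+r+1,u-r:u+r+1]; p=[(w*xx).sum()/w.sum(),(w*yy).sum()/w.sum()]
    print(n,np.round(p,1),ray('top',p,z).round(4))
# dishes: dark liner
for n,(u,v),r in [('xl',(269,165),10),('l',(214,181),9),('m',(208,232),7),('s',(252,229),6)]:
    w=(g[v-r:v+r+1,u-r:u+r+1].max(2)<75); yy,xx=np.mgrid[v-r:v+r+1,u-r:u+r+1]
    p=[xx[w].mean(),yy[w].mean()]; print(n,np.round(p,1),w.sum(),ray('top',p,.003).round(4))
for l in L[:8]: print(l,loc(l,'scene'))
```

```text
xl [387.8 227.1] [ 0.4379 -0.238   0.05  ]
l [295.6 231.8] [0.4266 0.0391 0.042 ]
m [340.7 224.5] [ 0.4475 -0.0977  0.032 ]
s [429.7 222.5] [ 0.4513 -0.371   0.026 ]
xl [268.5 165.7] 305 [0.6361 0.126  0.003 ]
l [214.2 180.3] 219 [0.5913 0.2965 0.003 ]
m [207.7 232.8] 138 [0.4268 0.3145 0.003 ]
s [251.7 228.8] 79 [0.438  0.1779 0.003 ]
cap_xl_mid [(0.72, array([357., 273.]), array([ 0.441 , -0.2372,  0.025 ]))]
cap_l_mid [(0.49, array([274., 215.]), array([0.4242, 0.0287, 0.021 ])), (0.32, array([316., 239.]), array([ 0.4468, -0.0993,  0.021 ]))]
cap_m_mid [(0.73, array([330., 206.]), array([ 0.5484, -0.049 ,  0.016 ])), (0.58, array([338., 227.]), array([ 0.5117, -0.1108,  0.016 ])), (0.42, array([318., 239.]), array([ 0.4516, -0.0997,  0.016 ])), (0.41, array([346., 246.]), array([ 0.4834, -0.1624,  0.016 ]))]
cap_s_mid [(0.59, array([406., 310.]), array([ 0.4518, -0.3692,  0.013 ]))]
dish_xl_floor [(0.72, array([307., 155.]), array([0.6482, 0.1393, 0.003 ]))]
dish_l_floor [(0.63, array([254., 139.]), array([0.5844, 0.2982, 0.003 ]))]
dish_m_floor [(0.47, array([207., 162.]), array([0.4284, 0.3187, 0.003 ]))]
dish_s_floor [(0.78, array([240., 185.]), array([0.44  , 0.1848, 0.003 ])), (0.34, array([254., 138.]), array([0.5879, 0.3029, 0.003 ]))]
```

View pics/crop.png

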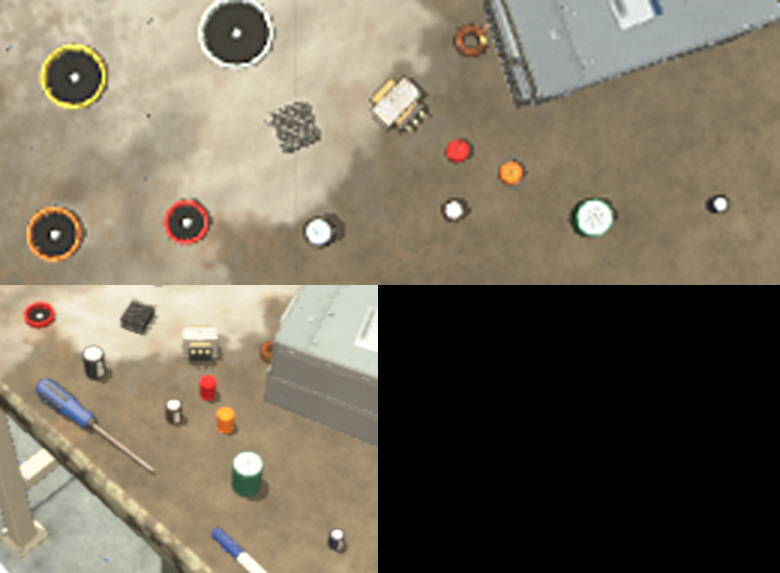

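The crop confirms it: the dark sleeved can with the silver top at top-view (341,225) is cap_m. The solid red and orange cans are look-alikes. I'll square the tool and head for cap_xl.

```bash
python3 -m inch '[[0.0854,0,0,0,0,0,-0.119],[0.0854,0,0,0,0,0,-0.119],[0.0854,0,0,0,0,0,-0.118],[0.0854,-0.03,-0.0375,0,0,0,0],[0.0854,-0.03,-0.0375,0,0,0,0],[0.0854,-0.03,-0.0375,0,0,0,0],[0.0854,-0.03,-0.0375,0,0,0,0],[0.0854,-0.03,-0.0375,0,0,0,0],[0.0854,-0.03,-0.0375,0,0,0,0],[0.0854,-0.03,-0.0375,0,0,0,0],[0.0854,-0.03,-0.0375,0,0,0,0],[0.0854,0,-0.0475,0,0,0,0],[0.0854,0,-0.0475,0,0,0,0],[0.0854,0,-0.0475,0,0,0,0],[0.0854,0,-0.0475,0,0,0,0],[0.0854,0,-0.0475,0,0,0,0],[0.0854,0,-0.0475,0,0,0,0],[0.0854,0,-0.0475,0,0,0,0],[0.0854,0,-0.0475,0,0,0,0],[0.0854,0,-0.0475,0,0,0,0]]'
python3 -c "
import workcell as w
print([k for k in dir(w) if k[0]!='_'],getattr(w,'tip_extent',None))
from h import *
print(np.round(R.from_quat(np.roll(sense()['tool_rot'],-1)).as_matrix(),3))"
```

```text
time: 3.1
eef_pos: [0.4751, -0.0966, 0.2427]
tool_rot: [0.001, -0.0, 1.0, 0.0]
wrist_force: [0.5, -0.0, -0.6]
grip_width: 0.0849
grip_force: 0.0
['IKError', 'calibration', 'finish_job', 'get_image', 'recognise', 'regions_of', 'sense', 'spot_point', 'tip_extent'] 0.011
[[-1.    -0.     0.001]
 [-0.     1.     0.   ]
 [-0.001  0.    -1.   ]]
```

```bash
python3 -m inch '[[0.0854,0.0123,-0.047,0.03,0,0,0],[0.0854,0.0123,-0.047,0.03,0,0,0],[0.0854,0.0123,-0.047,0.03,0,0,0],[0.0854,0,0,0,0,0,0],[0.0854,0,0,0,0,0,0]]'
python3 - <<'E'
from h import *
print(sense()['eef_pos'])
cv2.imwrite('pics/w1.png',get_image('wrist'))
print(loc('cap_xl_mid','wrist'))
for d in regions_of('cap_xl_mid','wrist'): 
    m=d['mask'];print(d['confidence'],d['extent'],m.sum())
E
```

```text
time: 3.6
eef_pos: [0.4423, -0.219, 0.1631]
tool_rot: [-0.001, 0.001, 1.0, 0.0]
wrist_force: [1.0, 0.8, -0.0]
grip_width: 0.0854
grip_force: 0.0
[ 0.44229878 -0.21896862  0.16309618]
[(0.97, array([299., 186.]), array([ 0.4424, -0.2383,  0.025 ]))]
0.72 [0.433, 0.4027, 0.5008, 0.5248] 1587
0.48 [0.918, 0.7833, 1.0, 0.8982] 1477
```

View pics/w1.png

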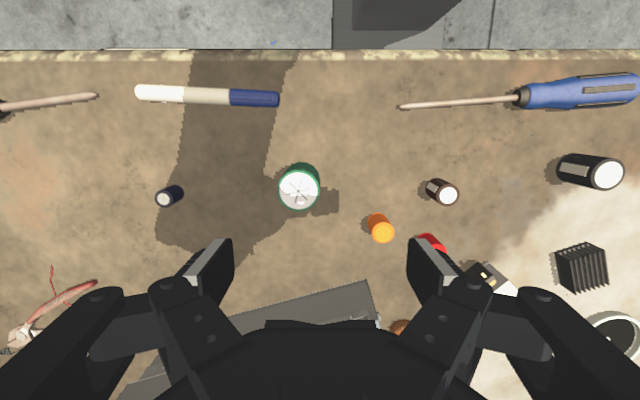

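Wrist view: xl top at (299,189), orange decoy (382,230), brown m top (444,194), s top (164,199), l top (606,173). I'll compute positions from these tops.

Run:
```python
from h import *
im=cv2.imread('pics/w1.png').astype(int)
for n,(u,v),z,r in [('xl',(299,189),.05,22),('l',(606,173),.042,17),('m',(446,195),.032,12),('s',(163,199),.026,8)]:
    w=im[v-r:v+r+1,u-r:u+r+1].min(2)>150; yy,xx=np.mgrid[v-r:v+r+1,u-r:u+r+1]; p=[xx[w].mean(),yy[w].mean()]
    print(n,w.sum(),np.round(p,1),ray('wrist',p,z).round(4))
print(sense()['eef_pos'])
```

```text
xl 1130 [297.9 190. ] [ 0.4408 -0.237   0.05  ]
l 693 [609.1 176.1] [0.4293 0.0411 0.042 ]
m 245 [447.7 195. ] [ 0.4499 -0.0967  0.032 ]
s 111 [162.7 198.7] [ 0.4558 -0.3703  0.026 ]
[ 0.44418773 -0.2169654   0.1642008 ]
```

```bash
python3 -m inch '[[0.07,0.003,-0.02,0.03,0,0,0],[0.07,0,0,0.034,0,0,0],[0.07,0,0,0,0,0,0],[0.07,0,0,0,0,0,0]]'
python3 -c "
from h import *
for i in range(3): print(sense()['eef_pos'])"
```

```text
time: 4.15
eef_pos: [0.4406, -0.2371, 0.1001]
tool_rot: [-0.0, -0.001, 1.0, 0.0]
wrist_force: [-0.4, -0.7, 0.4]
grip_width: 0.0699
grip_force: 0.0
[ 0.44060307 -0.23710643  0.10009293]
[ 0.44060307 -0.23710643  0.10009293]
[ 0.44060307 -0.23710643  0.10009293]
```

```bash
python3 -m inch '[[0.07,0,0,0.03,0,0,0],[0.07,0,0,0.034,0,0,0],[0.07,0,0,0,0,0,0],[0.03,0,0,0,0,0,0],[0.03,0,0,0,0,0,0],[0.03,0,0,0,0,0,0],[0.03,0,0,0,0,0,0]]' 40
```

```text
time: 4.85
eef_pos: [0.4416, -0.2386, 0.0378]
tool_rot: [0.002, -0.0, 1.0, -0.0]
wrist_force: [-1.4, 1.2, 6.2]
grip_width: 0.037
grip_force: 39.3
```

```bash
python3 -m inch '[[0.03,0,0,-0.04,0,0,0],[0.03,0,0,-0.045,0,0,0],[0.03,0,0,-0.045,0,0,0],[0.03,0,0.01,-0.045,0,0,0],[0.03,0,0.034,-0.02,0,0,0],[0.03,-0.015,0.04,0,0,0,0],[0.03,-0.03,0.04,0,0,0,0],[0.03,-0.03,0.04,0,0,0,0],[0.03,-0.03,0.04,0,0,0,0],[0.03,-0.03,0.04,0,0,0,0],[0.03,-0.03,0.04,0,0,0,0],[0.03,-0.03,0.04,0,0,0,0],[0.03,0,0.04,0,0,0,0],[0.03,0,0.04,0,0,0,0],[0.03,0,0,0,0,0,0],[0.03,0,0,0,0,0,0]]'
python3 - <<'E'
from h import *
print(sense()['eef_pos'])
cv2.imwrite('pics/w2.png',get_image('wrist'))
for l in L[4:8]: print(l,loc(l,'wrist'))
E
```

```text
time: 6.45
eef_pos: [0.6347, 0.1673, 0.2319]
tool_rot: [0.001, -0.001, 1.0, 0.0]
wrist_force: [0.4, -1.1, -0.9]
grip_width: 0.0365
grip_force: 40.5
[0.63466911 0.16729516 0.23185382]
dish_xl_floor [(0.84, array([287., 173.]), array([0.6374, 0.1215, 0.003 ]))]
dish_l_floor [(0.94, array([425., 138.]), array([0.595 , 0.2917, 0.003 ])), (0.54, array([137., 105.]), array([ 0.5556, -0.0549,  0.003 ]))]
dish_m_floor []
dish_s_floor []
```

View pics/w2.png

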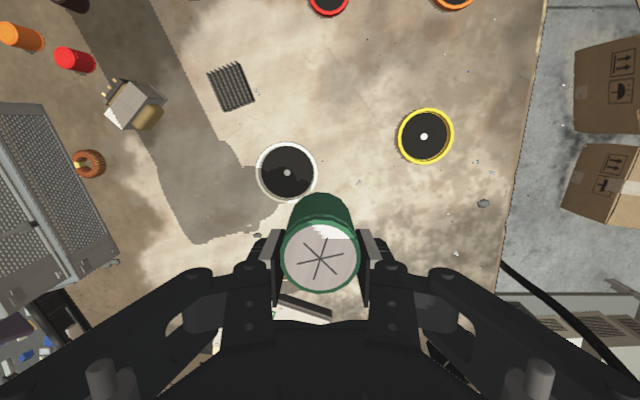

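Wrist view: can held upright in the jaws, white dish centre (287,172), yellow (424,137). Both agree with the top view, so I'll place xl at (0.637, 0.124).

```bash
python3 -m inch '[[0.03,-0.002,-0.0435,0.02,0,0,0],[0.03,0,0,0.05,0,0,0],[0.03,0,0,0.05,0,0,0],[0.03,0,0,0.05,0,0,0],[0.03,0,0,0,0,0,0],[0.03,0,0,0,0,0,0]]'
```

```text
time: 7.3
eef_pos: [0.637, 0.1214, 0.0608]
tool_rot: [-0.001, 0.0, 1.0, -0.0]
wrist_force: [0.2, 0.2, 0.1]
grip_width: 0.0366
grip_force: 40.5
```

```bash
python3 -m inch '[[0.03,0,0.002,0.01,0,0,0],[0.03,0,0,0.006,0,0,0],[0.03,0,0,0.002,0,0,0],[0.03,0,0,0.001,0,0,0],[0.03,0,0,0,0,0,0],[0.03,0,0,0,0,0,0]]'
```

```text
time: 7.9
eef_pos: [0.6371, 0.1244, 0.0419]
tool_rot: [0.0, -0.0, 1.0, 0.0]
wrist_force: [0.3, 0.1, -0.5]
grip_width: 0.0365
grip_force: 40.5
```

```bash
python3 -m inch '[[0.03,0,0,0.001,0,0,0],[0.03,0,0,0,0,0,0],[0.03,0,0,0.001,0,0,0],[0.03,0,0,0,0,0,0],[0.03,0,0,0,0,0,0]]'
```

```text
time: 8.4
eef_pos: [0.6372, 0.1244, 0.0409]
tool_rot: [0.0, -0.0, 1.0, 0.0]
wrist_force: [-5.0, 0.1, 11.9]
grip_width: 0.0367
grip_force: 41.9
```

```bash
python3 -m inch '[[0.06,0,0,0,0,0,0],[0.06,0,0,0,0,0,0],[0.06,0,0,0,0,0,0],[0.06,0,0,-0.04,0,0,0],[0.06,0,0,-0.05,0,0,0],[0.06,0,0,-0.04,0,0,0],[0.06,0.038,-0.017,0,0,0,0],[0.06,0.038,-0.017,0,0,0,0],[0.06,0.038,-0.017,0,0,0,0],[0.06,0.038,-0.017,0,0,0,0],[0.06,0.038,-0.016,0,0,0,0],[0.06,0,0,0,0,0,0],[0.06,0,0,0,0,0,0]]'
python3 - <<'E'
from h import *
print(sense()['eef_pos'])
cv2.imwrite('pics/w3.png',get_image('wrist'))
for l in L[1:2]+L[6:8]: print(l,loc(l,'wrist'), loc(l,'wrist',.04))
E
```

```text
time: 9.7
eef_pos: [0.4467, 0.0402, 0.1697]
tool_rot: [0.0, 0.0, 1.0, 0.0]
wrist_force: [1.4, 0.9, 0.3]
grip_width: 0.0604
grip_force: 0.0
[0.44666503 0.04015446 0.16973779]
cap_l_mid [] []
dish_m_floor [(0.57, array([583., 163.]), array([0.4289, 0.3138, 0.003 ]))] [(0.57, array([583., 163.]), array([0.423 , 0.2795, 0.04  ]))]
dish_s_floor [(0.82, array([451., 170.]), array([0.4354, 0.1766, 0.003 ]))] [(0.82, array([451., 170.]), array([0.4287, 0.1595, 0.04  ]))]
```

View pics/w3.png

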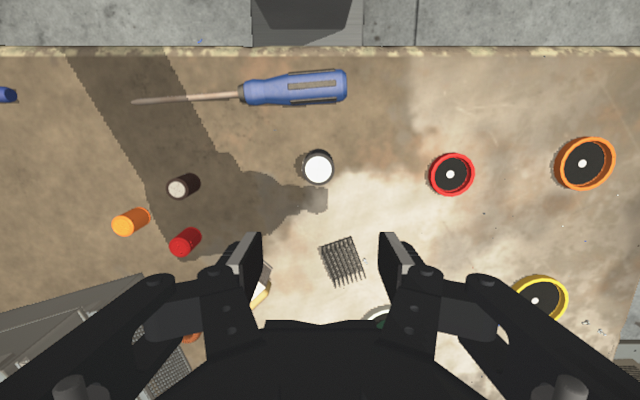

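Wrist view: cap_l top (318,167), red dish centre (450,174), orange (582,164), cap_m top (177,188).

Run:
```python
from h import *
print(sense()['eef_pos'])
for n,p,z in [('l',(318,167.5),.042),('m',(176.5,188),.032),('ds',(450,174),.003),('dm',(582,163.5),.003)]: print(n,ray('wrist',p,z).round(4))
```

```text
[0.44754977 0.04063025 0.16937544]
l [0.4263 0.0381 0.042 ]
m [ 0.4479 -0.0976  0.032 ]
ds [0.4396 0.1763 0.003 ]
dm [0.4284 0.3121 0.003 ]
```

```bash
python3 -m inch '[[0.06,0.02,-0.0015,0.04,0,0,0],[0.06,0,0,0.05,0,0,0],[0.06,0,0,0,0,0,0],[0.06,0,0,0,0,0,0]]'
```

```text
time: 10.45
eef_pos: [0.4269, 0.0386, 0.0796]
tool_rot: [-0.001, 0.0, 1.0, -0.0]
wrist_force: [0.3, 0.7, 0.4]
grip_width: 0.0596
grip_force: 0.0
```

```bash
python3 -m inch '[[0.06,0,0,0.025,0,0,0],[0.06,0,0,0.025,0,0,0],[0.06,0,0,0,0,0,0],[0.022,0,0,0,0,0,0],[0.022,0,0,0,0,0,0],[0.022,0,0,0,0,0,0],[0.022,0,0,0,0,0,0],[0.022,0,0,0,0,0,0]]' 40
```

```text
time: 11.25
eef_pos: [0.4286, 0.0392, 0.0317]
tool_rot: [0.002, 0.0, 1.0, 0.001]
wrist_force: [-1.7, 0.5, 11.4]
grip_width: 0.0288
grip_force: 38.6
```

```bash
python3 -m inch '[[0.022,0,0,-0.03,0,0,0],[0.022,0,0,-0.045,0,0,0],[0.022,0,0,-0.045,0,0,0],[0.022,-0.027,0.042,0,0,0,0],[0.022,-0.027,0.042,0,0,0,0],[0.022,-0.028,0.043,0,0,0,0],[0.022,-0.028,0.043,0,0,0,0],[0.022,-0.028,0.043,0,0,0,0],[0.022,-0.028,0.042,0,0,0,0],[0.022,0,0,0,0,0,0],[0.022,0,0,0,0,0,0]]'
```

```text
time: 12.35
eef_pos: [0.5905, 0.2912, 0.1504]
tool_rot: [0.0, -0.001, 1.0, 0.0]
wrist_force: [0.3, -1.5, -0.2]
grip_width: 0.0289
grip_force: 39.9
```

```bash
python3 -m inch '[[0.022,-0.0025,0.003,0.045,0,0,0],[0.022,0,0,0.05,0,0,0],[0.022,0,0,0.012,0,0,0],[0.022,0,0,0.005,0,0,0],[0.022,0,0,0,0,0,0],[0.022,0,0,0.001,0,0,0],[0.022,0,0,0,0,0,0],[0.022,0,0,0,0,0,0]]'
```

```text
time: 13.15
eef_pos: [0.5937, 0.2936, 0.038]
tool_rot: [0.001, -0.0, 1.0, 0.001]
wrist_force: [0.0, 0.3, -0.3]
grip_width: 0.0287
grip_force: 39.9
```

```bash
python3 -m inch '[[0.022,0,0,0.001,0,0,0],[0.022,0,0,0.001,0,0,0],[0.022,0,0,0.001,0,0,0],[0.022,0,0,0,0,0,0],[0.022,0,0,0,0,0,0]]'
```

```text
time: 13.65
eef_pos: [0.5932, 0.2933, 0.0348]
tool_rot: [0.0, -0.0, 1.0, 0.0]
wrist_force: [-4.1, -1.6, 10.2]
grip_width: 0.0283
grip_force: 41.2
```

```bash
python3 -m inch '[[0.05,0,0,0,0,0,0],[0.05,0,0,0,0,0,0],[0.05,0,0,0,0,0,0],[0.05,0,0,-0.035,0,0,0],[0.05,0,0,-0.045,0,0,0],[0.05,0,0,-0.045,0,0,0],[0.05,0.016,-0.0433,0,0,0,0],[0.05,0.016,-0.0433,0,0,0,0],[0.05,0.016,-0.0433,0,0,0,0],[0.05,0.016,-0.0433,0,0,0,0],[0.05,0.016,-0.0433,0,0,0,0],[0.05,0.016,-0.0433,0,0,0,0],[0.05,0.016,-0.0433,0,0,0,0],[0.05,0.016,-0.0433,0,0,0,0],[0.05,0.016,-0.0433,0,0,0,0],[0.05,0,0,0,0,0,0],[0.05,0,0,0,0,0,0]]'
python3 - <<'E'
from h import *
print(sense()['eef_pos'])
cv2.imwrite('pics/w4.png',get_image('wrist'))
print(loc('cap_m_mid','wrist'))
E
```

```text
time: 15.35
eef_pos: [0.4487, -0.0976, 0.1586]
tool_rot: [0.0, 0.001, 1.0, 0.0]
wrist_force: [-0.4, 0.3, 0.2]
grip_width: 0.0496
grip_force: 0.0
[ 0.44869791 -0.09755306  0.15856037]
[(0.89, array([259., 226.]), array([ 0.4908, -0.1577,  0.016 ])), (0.85, array([316., 243.]), array([ 0.5091, -0.1007,  0.016 ])), (0.79, array([320., 186.]), array([ 0.4491, -0.096 ,  0.016 ]))]
```

View pics/w4.png

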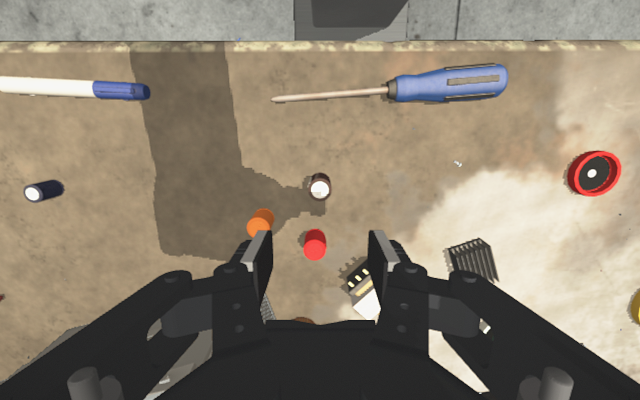

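The silver-topped brown can, top at (320,187), lies under the jaws at (0.449, −0.097). The orange decoy (260,222) and the red one (315,244) are clear of the fingers.

```bash
python3 -m inch '[[0.045,0,0.001,0.045,0,0,0],[0.045,0,0,0.045,0,0,0],[0.045,0,0,0,0,0,0],[0.045,0,0,0.024,0,0,0],[0.045,0,0,0.02,0,0,0],[0.045,0,0,0,0,0,0],[0.015,0,0,0,0,0,0],[0.015,0,0,0,0,0,0],[0.015,0,0,0,0,0,0],[0.015,0,0,0,0,0,0],[0.015,0,0,0,0,0,0]]' 30
```

```text
time: 16.55
eef_pos: [0.4503, -0.0953, 0.0262]
tool_rot: [0.001, -0.0, 1.0, 0.0]
wrist_force: [-0.5, 0.6, 6.3]
grip_width: 0.0207
grip_force: 29.3
```

```bash
python3 -m inch '[[0.015,0,0,-0.03,0,0,0],[0.015,0,0,-0.045,0,0,0],[0.015,0,0,-0.045,0,0,0],[0.015,0.0024,0.0454,0,0,0,0],[0.015,0.0024,0.0454,0,0,0,0],[0.015,0.0024,0.0454,0,0,0,0],[0.015,0.0024,0.0454,0,0,0,0],[0.015,0.0024,0.0454,0,0,0,0],[0.015,0.0024,0.0454,0,0,0,0],[0.015,0.0024,0.0454,0,0,0,0],[0.015,0.0024,0.0454,0,0,0,0],[0.015,0.0024,0.0454,0,0,0,0],[0.015,0,0,0,0,0,0],[0.015,0,0,0,0,0,0]]'
```

```text
time: 17.95
eef_pos: [0.4271, 0.3141, 0.1453]
tool_rot: [0.0, -0.001, 1.0, 0.0]
wrist_force: [0.7, 0.3, -0.6]
grip_width: 0.0205
grip_force: 29.6
```

```bash
python3 -m inch '[[0.015,-0.001,-0.001,0.045,0,0,0],[0.015,0,0,0.045,0,0,0],[0.015,0,0,0.02,0,0,0],[0.015,0,0,0.003,0,0,0],[0.015,0,0,0,0,0,0],[0.015,0,0,0.001,0,0,0],[0.015,0,0,0.001,0,0,0],[0.015,0,0,0,0,0,0],[0.015,0,0,0,0,0,0]]'
```

```text
time: 18.85
eef_pos: [0.4286, 0.3123, 0.0302]
tool_rot: [0.0, -0.0, 1.0, 0.0]
wrist_force: [-0.9, 0.4, -0.3]
grip_width: 0.0209
grip_force: 29.6
```

```bash
python3 -m inch '[[0.015,0,0,0.001,0,0,0],[0.015,0,0,0.001,0,0,0],[0.015,0,0,0,0,0,0],[0.015,0,0,0,0,0,0]]'
```

```text
time: 19.25
eef_pos: [0.4287, 0.3123, 0.0291]
tool_rot: [0.0, -0.0, 1.0, 0.0]
wrist_force: [-4.2, -3.2, 19.5]
grip_width: 0.0203
grip_force: 31.4
```

```bash
python3 -m inch '[[0.045,0,0,0,0,0,0],[0.045,0,0,0,0,0,0],[0.045,0,0,0,0,0,0],[0.045,0,0,-0.035,0,0,0],[0.045,0,0,-0.045,0,0,0],[0.045,0,0,-0.045,0,0,0],[0.045,-0.005,-0.0455,0,0,0,0],[0.045,-0.005,-0.0455,0,0,0,0],[0.045,-0.005,-0.0455,0,0,0,0],[0.045,-0.005,-0.0455,0,0,0,0],[0.045,-0.005,-0.0455,0,0,0,0],[0.045,0,-0.0455,0,0,0,0],[0.045,0,-0.0455,0,0,0,0],[0.045,0,-0.0455,0,0,0,0],[0.045,0,-0.0455,0,0,0,0],[0.045,0,-0.0455,0,0,0,0],[0.045,0,-0.0455,0,0,0,0],[0.045,0,-0.0455,0,0,0,0],[0.045,0,-0.0455,0,0,0,0],[0.045,0,-0.0455,0,0,0,0]]'
python3 -m inch '[[0.045,0,-0.044,0,0,0,0],[0.045,0,0,0,0,0,0],[0.045,0,0,0,0,0,0]]'
python3 - <<'E'
from h import *
print(sense()['eef_pos'])
im=get_image('wrist');cv2.imwrite('pics/w5.png',im)
print(loc('cap_s_mid','wrist'))
E
```

```text
time: 21.25
eef_pos: [0.4532, -0.3267, 0.1522]
tool_rot: [-0.0, -0.0, 1.0, 0.0]
wrist_force: [1.5, 0.8, -0.5]
grip_width: 0.0451
grip_force: 0.0
time: 21.55
eef_pos: [0.4527, -0.37, 0.1519]
tool_rot: [-0.001, 0.001, 1.0, 0.0]
wrist_force: [0.6, 1.0, 0.1]
grip_width: 0.0452
grip_force: 0.0
[ 0.45268565 -0.36995215  0.15193489]
[(0.8, array([317., 187.]), array([ 0.4531, -0.3707,  0.013 ]))]
```

View pics/w5.png

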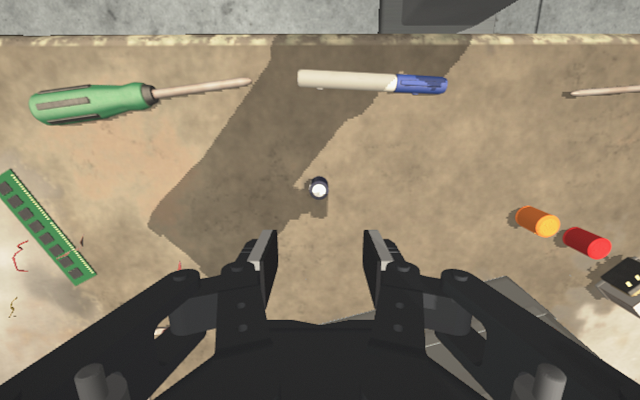

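Blue-sleeved cap_s top at (319,190), right under the jaws.

```bash
python3 -m inch '[[0.04,0,-0.0005,0.045,0,0,0],[0.04,0,0,0.045,0,0,0],[0.04,0,0,0,0,0,0],[0.04,0,0,0.02,0,0,0],[0.04,0,0,0.02,0,0,0],[0.04,0,0,0,0,0,0],[0.011,0,0,0,0,0,0],[0.011,0,0,0,0,0,0],[0.011,0,0,0,0,0,0],[0.011,0,0,0,0,0,0],[0.011,0,0,0,0,0,0]]' 30
```

```text
time: 22.75
eef_pos: [0.4546, -0.3699, 0.0245]
tool_rot: [0.001, -0.0, 1.0, -0.0]
wrist_force: [-1.4, 2.2, 7.7]
grip_width: 0.0161
grip_force: 29.5
```

```bash
python3 -m inch '[[0.011,0,0,-0.03,0,0,0],[0.011,0,0,-0.045,0,0,0],[0.011,0,0,-0.045,0,0,0],[0.011,0.0012,0.0456,0,0,0,0],[0.011,0.0012,0.0456,0,0,0,0],[0.011,0.0012,0.0456,0,0,0,0],[0.011,0.0012,0.0456,0,0,0,0],[0.011,0.0012,0.0456,0,0,0,0],[0.011,0.0012,0.0456,0,0,0,0],[0.011,0.0012,0.0456,0,0,0,0],[0.011,0.0012,0.0456,0,0,0,0],[0.011,0.0012,0.0456,0,0,0,0],[0.011,0.0012,0.0456,0,0,0,0],[0.011,0.0012,0.0456,0,0,0,0],[0.011,0.0012,0.0456,0,0,0,0],[0.011,0,0,0,0,0,0],[0.011,0,0,0,0,0,0]]'
```

```text
time: 24.45
eef_pos: [0.439, 0.1787, 0.1431]
tool_rot: [0.0, -0.001, 1.0, 0.0]
wrist_force: [0.3, -0.4, -0.6]
grip_width: 0.0162
grip_force: 29.5
```

```bash
python3 -m inch '[[0.011,0,-0.001,0.045,0,0,0],[0.011,0,0,0.045,0,0,0],[0.011,0,0,0.02,0,0,0],[0.011,0,0,0.003,0,0,0],[0.011,0,0,0,0,0,0],[0.011,0,0,0.001,0,0,0],[0.011,0,0,0,0,0,0],[0.011,0,0,0,0,0,0]]'
```

```text
time: 25.25
eef_pos: [0.4397, 0.177, 0.0295]
tool_rot: [0.001, -0.0, 1.0, 0.001]
wrist_force: [-0.8, -0.9, -1.6]
grip_width: 0.0164
grip_force: 29.5
```

```bash
python3 -m inch '[[0.011,0,0,0.001,0,0,0],[0.011,0,0,0,0,0,0],[0.011,0,0,0,0,0,0]]'
```

```text
time: 25.55
eef_pos: [0.439, 0.1768, 0.0276]
tool_rot: [0.0, -0.0, 1.0, 0.0]
wrist_force: [-1.3, 0.5, -0.6]
grip_width: 0.0167
grip_force: 29.5
```

```bash
python3 -m inch '[[0.011,0,0,0.001,0,0,0],[0.011,0,0,0,0,0,0],[0.011,0,0,0.001,0,0,0],[0.011,0,0,0,0,0,0]]'
```

```text
time: 25.95
eef_pos: [0.4393, 0.1768, 0.0272]
tool_rot: [-0.0, 0.0, 1.0, 0.0]
wrist_force: [-6.7, -2.2, 27.4]
grip_width: 0.0161
grip_force: 32.0
```

```bash
python3 -m inch '[[0.011,0,0,-0.0005,0,0,0],[0.04,0,0,0,0,0,0],[0.04,0,0,0,0,0,0],[0.04,0,0,0,0,0,0],[0.04,0,0,-0.035,0,0,0],[0.04,0,0,-0.045,0,0,0],[0.04,0,0,-0.045,0,0,0],[0.04,-0.01,-0.045,0,0,0,0],[0.04,-0.01,-0.045,0,0,0,0],[0.04,-0.01,-0.045,0,0,0,0],[0.04,-0.01,-0.045,0,0,0,0],[0.04,0,-0.045,0,0,0,0],[0.04,0,-0.045,0,0,0,0],[0.04,0,-0.045,0,0,0,0],[0.04,0,0,0,0,0,0],[0.04,0,0,0,0,0,0]]'
python3 - <<'E'
from h import *
t=get_image('top');s=get_image('scene')
a=cv2.resize(t[150:250,190:450],None,fx=3,fy=3,interpolation=cv2.INTER_CUBIC)
b=cv2.resize(s[110:230,180:400],None,fx=2.4,fy=2.4,interpolation=cv2.INTER_CUBIC)
o=np.zeros((a.shape[0]+b.shape[0],780,3),np.uint8);o[:a.shape[0]]=a;o[a.shape[0]:,:b.shape[1]]=b
cv2.imwrite('pics/end.png',o)
E
```

```text
time: 27.55
eef_pos: [0.4786, -0.1394, 0.1507]
tool_rot: [-0.0, 0.001, 1.0, -0.0]
wrist_force: [0.4, 0.1, -0.1]
grip_width: 0.0399
grip_force: 0.0
```

View pics/end.png

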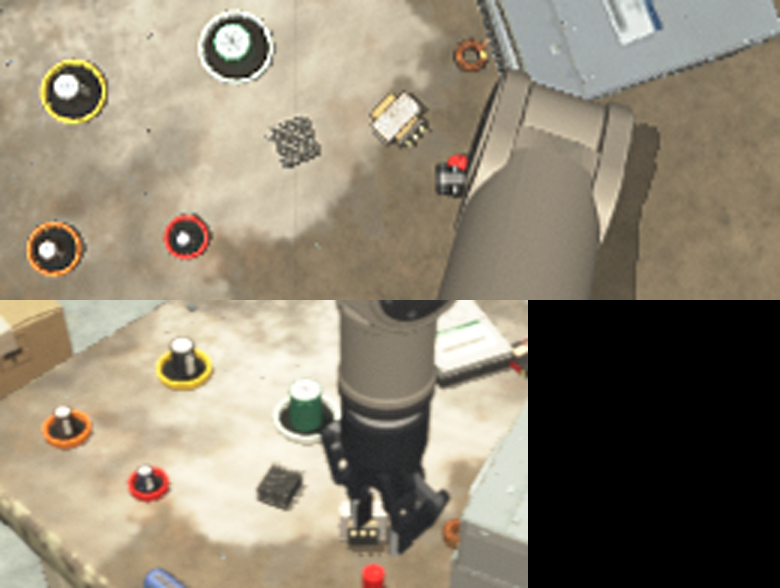

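The final crop shows all four caps upright and inside their dishes: green in white, black in yellow, brown in orange and blue in red. The heat sink and transformer haven't moved, and the gripper is clear.

```bash
python3 -c "
from workcell import *
print(finish_job())"
```

```text
the job is handed in; nothing more can be done
None
```

All four capacitors stand upright in the dishes of matching rank, placed largest to smallest and released; the transformer and heat sink weren't moved, and the job was handed in at about 28 s.

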